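# Load the incubator tray

## Task

Load the incubator tray: stand each of the four round culture pots with a red, yellow, blue or black cap upright in the middle of the tray's disc of the same colour, without tipping any pot over. Leave the white-capped pot and the square red-capped bottle where they stand.

Things in the scene. Friction and masses are not known exactly. Their poses are not given: they have to be found in the camera images.
- pot_red_mid (a point): Round culture pot with a red screw cap, standing upright on the bench: milky-white body 40 mm in diameter, red cap 42 mm in diameter on its top 18 mm, 64 mm high in all, about 50 to 100 g, rigid. This point is on its axis half-way up (32 mm above its underside); z is up along the axis.
- pot_yellow_mid (a point): Round culture pot with a yellow screw cap, standing upright on the bench: milky-white body 40 mm in diameter, yellow cap 42 mm in diameter on its top 18 mm, 64 mm high in all, about 50 to 100 g, rigid. This point is on its axis half-way up (32 mm above its underside); z is up along the axis.
- pot_blue_mid (a point): Round culture pot with a blue screw cap, standing upright on the bench: milky-white body 40 mm in diameter, blue cap 42 mm in diameter on its top 18 mm, 64 mm high in all, about 50 to 100 g, rigid. This point is on its axis half-way up (32 mm above its underside); z is up along the axis.
- pot_black_mid (a point): Round culture pot with a black screw cap, standing upright on the bench: milky-white body 40 mm in diameter, black cap 42 mm in diameter on its top 18 mm, 64 mm high in all, about 50 to 100 g, rigid. This point is on its axis half-way up (32 mm above its underside); z is up along the axis.
- disc_red_top (a point): Flat red disc, 62 mm across, 3 mm thick, fixed in the incubator tray: the place of the red-capped pot. Point: centre of its upper face, 7 mm above the bench. The four discs lie in one row along this y axis, 77 mm apart, in any order of colours. The fixed aluminium tray is 104 mm (x) by 324 mm (y); its 4 mm thick rim stands 10 mm above the bench.
- disc_yellow_top (a point): Flat yellow disc, 62 mm across, 3 mm thick, fixed in the incubator tray: the place of the yellow-capped pot. Point: centre of its upper face, 7 mm above the bench. The four discs lie in one row along this y axis, 77 mm apart, in any order of colours. The fixed aluminium tray is 104 mm (x) by 324 mm (y); its 4 mm thick rim stands 10 mm above the bench.
- disc_blue_top (a point): Flat blue disc, 62 mm across, 3 mm thick, fixed in the incubator tray: the place of the blue-capped pot. Point: centre of its upper face, 7 mm above the bench. The four discs lie in one row along this y axis, 77 mm apart, in any order of colours. The fixed aluminium tray is 104 mm (x) by 324 mm (y); its 4 mm thick rim stands 10 mm above the bench.
- disc_black_top (a point): Flat black disc, 62 mm across, 3 mm thick, fixed in the incubator tray: the place of the black-capped pot. Point: centre of its upper face, 7 mm above the bench. The four discs lie in one row along this y axis, 77 mm apart, in any order of colours. The fixed aluminium tray is 104 mm (x) by 324 mm (y); its 4 mm thick rim stands 10 mm above the bench.
- pot_white_mid (a point): Look-alike, not for the tray: an empty round pot with a white cap, same shape and size as the culture pots (42 mm diameter, 64 mm high), loose on the bench. Point on its axis half-way up (32 mm).
- square_bottle_mid (a point): Look-alike, not for the tray: a square amber stain bottle with a square red cap (48 mm by 48 mm, 64 mm high), loose on the bench. Point at its centre half-way up (32 mm); x and y axes are square to its sides.
Mind the look-alikes: they are no part of the job. Leave any green look-alike of the part that bears pot_blue_mid alone.

How it is judged:
At the end, for the whole second after the job is handed in: Each of the four coloured-cap round pots stands upright (within 0.1 rad), released and at rest on the disc of its own colour, its axis within 12 mm of the disc's centre; the white-capped pot and the square bottle still stand upright within 20 mm of where they started (horizontal distance between pot_red_mid and disc_red_top below 0.012 m and z of pot_red_mid in the frame of disc_red_top between 0.028 and 0.036 m and angle between each of pot_red_mid, pot_yellow_mid, pot_blue_mid, pot_black_mid, pot_white_mid, square_bottle_mid's own z axis and vertical below 0.1 rad and linear speed of each of pot_red, pot_yellow, pot_blue, pot_black below 0.02 m/s and horizontal distance between pot_yellow_mid and disc_yellow_top below 0.012 m and z of pot_yellow_mid in the frame of disc_yellow_top between 0.028 and 0.036 m and horizontal distance between pot_blue_mid and disc_blue_top below 0.012 m and z of pot_blue_mid in the frame of disc_blue_top between 0.028 and 0.036 m and horizontal distance between pot_black_mid and disc_black_top below 0.012 m and z of pot_black_mid in the frame of disc_black_top between 0.028 and 0.036 m and distance of each of pot_white_mid, square_bottle_mid from where it was at the start of the episode below 0.02 m); the robot touches nothing.
It fails at once if a round pot is tipped over (angle between any of pot_red_mid, pot_yellow_mid, pot_blue_mid, pot_black_mid's own z axis and vertical above 0.8 rad).
It fails at once if a look-alike is moved from its place (20 mm) or tipped (distance of any of pot_white_mid, square_bottle_mid from where it was at the start of the episode above 0.02 m or angle between any of pot_white_mid, square_bottle_mid's own z axis and vertical above 0.4 rad).
It also fails if it takes over 96 s, if anything falls off the work surface, if the arm or the gripper's body presses on something with over 40 N, if the wrist force passes 120 N, or if a joint passes its speed limit or range.

## Robot

A 6-joint arm with a two-finger parallel gripper is mounted at the origin on the work surface. World frame = base frame: x ahead of the robot, y to its left, z up, the work surface at z = 0. Lengths are in m, angles in rad, forces in N, time in s.
With the tool pointing down it reaches from about 0.4 to 0.825 m from the base axis. Payload 7 kg.
Tool frame: the origin (TCP) lies on the front face of the gripper's body, between the roots of the fingers; the fingertips stand 66 mm ahead of it and the grasp point (between the pads) lies 47 mm ahead of it; z points along the fingers, y is the line along which they close (so a half turn about z gives the same grasp; the last joint's range is limited). The gripper opens to 88 mm and grips with 3 to 60 N. Pads are 19 mm wide; open, the fingers measure 130 mm over their backs; the gripper's body (78 mm by 193 mm) begins 47 mm behind the grasp point.
Start: joints at [-0.818, 0.359, 0.012, 0, -1.224, -0.288], TCP at [0.303, -0.603, 0.292] pointing down, gripper open.
Joint ranges: [-3.07, 3.07], [-1.43, 2.12], [-1.02, 1.25], [-3.03, 1.67], [-3.05, -0], [-3.03, 3.03]. Speed limits (rad/s): [2.39, 2.39, 3.01, 3.14, 3.14, 3.14].

## Interface

Orientations are given as [roll, pitch, yaw] about the fixed x, y, z axes, in that order (R = Rz(yaw) Ry(pitch) Rx(roll)).
In Python, from station import arm gives the robot as it stands. The module is installed in compiled form; this text tells all that it offers.
- The arm moves only by the tool move_arm, never from a script. Its argument "increments" is a list of rows, each an object of numbers: "jaw": the gripper command: -1 is shut, 1 is fully open, values between are in proportion; "dx", "dy", "dz": the shift along the tool's x, y, z in m; "twist": the turn about the tool's z in rad. A call has 1 to 12 rows; each row shifts and turns the commanded pose from where the row before left it, along the tool's axes as they then stand; what a row does not reach is not made up. A row lasts 1/12 s, in which the tool goes at most 41.7 mm and 7.16 degrees, less where a joint would pass 70% of its speed; a pose out of reach is approached as far as the arm can. A call is refused whole if a number of a shift passes 0.0417 or a number of a turn 0.125, either way. A call with a gripper value outside its range is refused whole. The fingers move at their own pace and stop on an object; "force" is the grip in N (left out, the last holds). Time passes only in rows, so rows that do not move let the fingers close. It gives the time, the measured TCP pose, the force, the opening and the grip force at its end, in the units of the state.
- arm.get_state(): the state, without advancing time (a new reading comes with each control period).
- arm.grab_frame(name): name is "scene" or "top" or "wrist"; returns the picture (420x560x3 uint8, blue, green, red); there is no depth.
- arm.camera_info(name): a dict with "K" (3x3 intrinsics, pixels), "extrinsics" (4x4, takes a point from camera to world coordinates). Camera axes: x right, y down, z forward; pixel columns grow to the right and rows downward; lengths in m; the calibration is good to about 2 mm. A picture is of the moment at which its call begins: read the wrist's pose just before it. camera_info takes no time and is no camera call; for the wrist camera it gives the pose at the moment of the call.
- arm.job_done(): hands the job in; it is judged then, once.
Trained networks look in the newest picture that a camera, given by its name, has taken for a name from the list of things; names that differ only in an ending like _2 or _b are one class to them, and where a whole thing is asked for, a point or a joint stands for the part that bears it (a point fixed in the world has none). Each returns a list of dicts, best first, with "score" (0 to 1); they miss things now and then, are a little off and sometimes report something else, mostly with a low value. They report only what shows in the picture. A call takes as long as a camera call. They do not tell look-alikes from the thing itself.
- arm.find_in(camera, name): "position" ([x, y, z] in m, in world coordinates, good to about 4 mm: the middle of the surface that is visible of it).
- arm.silhouettes(camera, name): "pixels" (420x560 bool, what is visible of it).
- arm.pinpoint(camera, name): "position" ([x, y, z] in m, in world coordinates, good to about 4 mm: a listed point, or the origin of a listed thing).
The state is a dict: "t": time; "q": joint angles; "qd": joint speeds; "joint_efforts": joint torques, N m; "eef_pos": TCP position; "ee_rot": TCP orientation; "force": force on the tool from outside, world axes, zero at the start; "moment": the same for the moment, N m; "width": finger opening in m; "gripper_force": force on a finger pad.
Only numpy, scipy, OpenCV 4.12 (cv2) and the standard library are available. Lean on these libraries where they do the work, as an engineer would, in place of code of your own. Each camera call takes 0.05 s, during which the arm holds its last target. There are 200 camera calls.

## Working session

There is one attempt and no reset: what is moved stays moved. The work goes in short steps, Python scripts to look and compute and a tool call to move; the robot and the scene stay as the last step left them, time stands still between calls to the robot, and variables do not carry over. Pictures are saved under pics/ and viewed, at most 14 in all, crops included, and the job is handed in when it is done.

Besides the shell and the picture viewer there is one more tool, called after "Request:" by a JSON object that holds its "method" and its "body". move_arm: Moves the arm, as the interface text tells. Its arguments: {"type":"object","properties":{"increments":{"type":"array"},"force":{"type":"number"}},"required":["increments"]}

```bash
mkdir -p pics
python3 - <<'E'
from station import arm
import cv2,numpy as np
s=arm.get_state();print(s['t'],s['eef_pos'],s['ee_rot'],s['width'])
a=arm.grab_frame("top");b=arm.grab_frame("scene")
cv2.imwrite('pics/top.png',a);cv2.imwrite('pics/scene.png',b)
for c in ['red','yellow','blue','black']:
  for n in [f'pot_{c}_mid',f'disc_{c}_top']:
    print(n,[(np.round(d['position'],3).tolist(),round(d['score'],2)) for d in arm.pinpoint('top',n)][:3])
for n in ['pot_white_mid','square_bottle_mid']:
    print(n,[(np.round(d['position'],3).tolist(),round(d['score'],2)) for d in arm.pinpoint('top',n)][:3])
print(arm.camera_info('top'))
E
```

```text
0.0 [ 0.30235018 -0.60305285  0.29124584] [ 3.13992248e+00 -1.80948236e-04 -2.67693051e+00] 0.08754470642706151
pot_red_mid [([0.495, 0.291, 0.037], 0.59)]
disc_red_top [([0.636, -0.08, 0.007], 0.82), ([0.455, 0.048, 0.033], 0.66), ([0.454, 0.162, 0.034], 0.61)]
pot_yellow_mid [([0.445, -0.285, 0.034], 0.86)]
disc_yellow_top [([0.641, -0.003, 0.007], 0.55)]
pot_blue_mid [([0.531, 0.089, 0.029], 0.84), ([0.454, 0.05, 0.034], 0.61)]
disc_blue_top [([0.646, 0.079, 0.01], 0.71), ([0.456, 0.16, 0.033], 0.5)]
pot_black_mid [([0.642, 0.153, 0.005], 0.6), ([0.456, 0.162, 0.035], 0.52)]
disc_black_top [([0.644, 0.154, 0.002], 0.7)]
pot_white_mid [([0.454, -0.054, 0.036], 0.64)]
square_bottle_mid [([0.47, -0.162, 0.03], 0.55)]
{'K': array([[462.50576688,   0.        , 284.62551664],
       [  0.        , 462.50576688, 210.70033387],
       [  0.        ,   0.        ,   1.        ]]), 'extrinsics': array([[-1.23064922e-02, -9.76627938e-01,  2.14584296e-01,
         3.44035009e-01],
       [-9.99921707e-01,  1.25058585e-02, -4.28539406e-04,
        -2.01445155e-02],
       [-2.26503730e-03, -2.14572770e-01, -9.76705378e-01,
         1.10938350e+00],
       [ 0.00000000e+00,  0.00000000e+00,  0.00000000e+00,
         1.00000000e+00]])}
```

View pics/top.png

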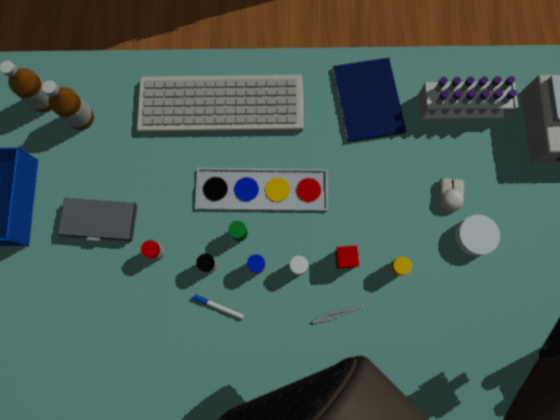

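View pics/scene.png

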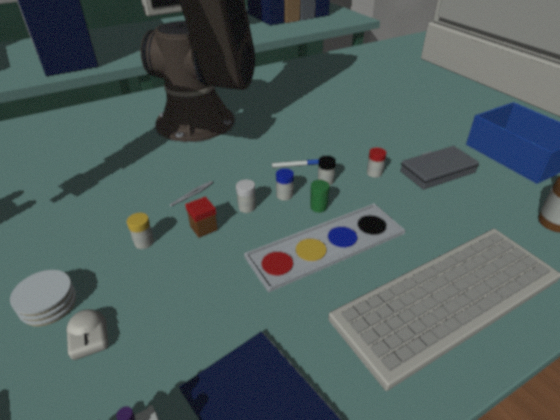

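In the top picture the caps are: red round (151,249), black (206,263), blue (256,264), yellow (402,266). White is at (299,265), the square red bottle at (347,257) and the green look-alike at (237,231). The discs are black (215,189), blue (246,189), yellow (277,190) and red (308,190). The red pot is the round cap at (151,249), with a milky body. The blue pot is at (256,264); the one at (237,231) is green. Next I confirm this in one crop and measure.

```bash
cat > h.py <<'E'
from station import arm
import cv2,numpy as np
def ray(cam,uv,z,info=None):
    i=info or arm.camera_info(cam);E=np.array(i['extrinsics']);d=E[:3,:3]@np.linalg.inv(i['K'])@[uv[0],uv[1],1]
    return E[:3,3]+d*(z-E[2,3])/d[2]
def mask(im,c):
    h=cv2.cvtColor(im,cv2.COLOR_BGR2HSV);H,S,V=cv2.split(h)
    if c=='red': return (((H<8)|(H>172))&(S>170)&(V>90)).astype(np.uint8)
    if c=='yellow': return ((H>18)&(H<32)&(S>170)&(V>90)).astype(np.uint8)
    if c=='blue': return ((H>110)&(H<128)&(S>190)&(V>110)).astype(np.uint8)
    return (V<35).astype(np.uint8)
def blobs(im,c,amin=100,amax=2000):
    n,l,s,ce=cv2.connectedComponentsWithStats(mask(im,c))
    return [(s[i],ce[i]) for i in range(1,n) if amin<s[i,4]<amax]
E
python3 - <<'E'
from h import *
a=cv2.imread('pics/top.png')
for c in ['red','yellow','blue','black']:
  for s,ce in blobs(a,c):
    if 170<ce[1]<290: print(c,s[2:],ce.round(1),'z64',ray('top',ce,.064)[:2].round(4),'z7',ray('top',ce,.007)[:2].round(4))
cv2.imwrite('pics/crop.png',cv2.resize(a[160:290,130:430],None,fx=2.6,fy=2.6,interpolation=cv2.INTER_CUBIC))
E
```

```text
red [ 24  23 424] [308.2 189.5] z64 [ 0.6237 -0.0763] z7 [ 0.6389 -0.0793]
red [ 19  17 247] [149.7 248.8] z64 [0.4889 0.2874] z7 [0.4968 0.3042]
red [ 22  21 399] [347.6 256.1] z64 [ 0.4667 -0.1619] z7 [ 0.4734 -0.1696]
yellow [ 24  23 436] [276.9 189.1] z64 [ 0.6256 -0.0032] z7 [ 0.641  -0.0022]
yellow [ 18  18 247] [402.  265.4] z64 [ 0.4442 -0.2835] z7 [ 0.4496 -0.2979]
blue [ 23  23 413] [245.8 188.9] z64 [0.627  0.0695] z7 [0.6424 0.0744]
blue [ 18  17 232] [255.5 263. ] z64 [0.4537 0.0466] z7 [0.4596 0.0502]
black [ 23  23 409] [214.8 188.6] z64 [0.6288 0.1421] z7 [0.6443 0.151 ]
black [ 17  18 252] [205.1 262.6] z64 [0.4559 0.1604] z7 [0.462  0.1703]
```

View pics/crop.png

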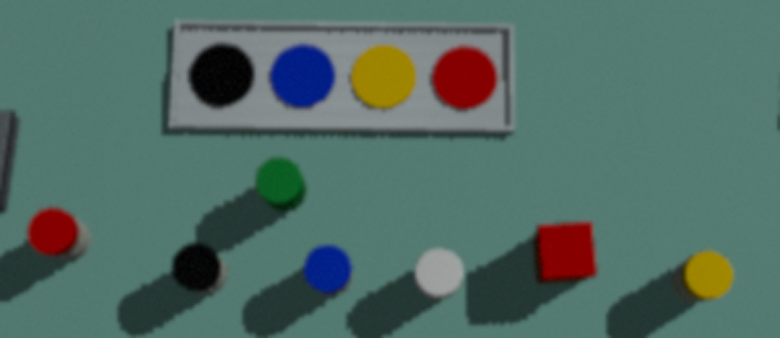

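Request:
{"method": "move_arm", "body": {"increments": [{"twist":-0.12},{"twist":-0.12},{"twist":-0.12},{"twist":-0.12},{"twist":-0.12},{"twist":-0.12},{"twist":-0.12},{"twist":-0.12},{"twist":-0.12},{"twist":-0.026},{}]}}

```text
$.increments[0]: bad value
```

The crop confirms it: round red at (53,232), black (197,266), blue (327,268), yellow (708,275). The look-alikes are green (280,183), white (438,272) and square (566,250). The rejected call probably needs every field in each row.

Request:
{"method": "move_arm", "body": {"increments": [{"jaw":1,"dx":0,"dy":0,"dz":0,"twist":-0.12},{"jaw":1,"dx":0,"dy":0,"dz":0,"twist":-0.12},{"jaw":1,"dx":0,"dy":0,"dz":0,"twist":-0.12},{"jaw":1,"dx":0,"dy":0,"dz":0,"twist":-0.12},{"jaw":1,"dx":0,"dy":0,"dz":0,"twist":-0.12},{"jaw":1,"dx":0,"dy":0,"dz":0,"twist":-0.12},{"jaw":1,"dx":0,"dy":0,"dz":0,"twist":-0.12},{"jaw":1,"dx":0,"dy":0,"dz":0,"twist":-0.12},{"jaw":1,"dx":0,"dy":0,"dz":0,"twist":-0.12},{"jaw":1,"dx":0,"dy":0,"dz":0,"twist":-0.026},{"jaw":1,"dx":0,"dy":0,"dz":0,"twist":0}], "force": 20}}

```text
t: 1.52
eef_pos: [0.3025, -0.6034, 0.2922]
ee_rot: [3.142, -0.0, -1.569]
force: [-0.4, -0.3, -0.3]
width: 0.0875
gripper_force: 0.0
```

Request:
{"method": "move_arm", "body": {"increments": [{"jaw":1,"dx":-0.0266,"dy":-0.0118,"dz":0,"twist":0},{"jaw":1,"dx":-0.0266,"dy":-0.0118,"dz":0,"twist":0},{"jaw":1,"dx":-0.0266,"dy":-0.0118,"dz":0,"twist":0},{"jaw":1,"dx":-0.0266,"dy":-0.0118,"dz":0,"twist":0},{"jaw":1,"dx":-0.0266,"dy":-0.0118,"dz":0,"twist":0},{"jaw":1,"dx":-0.0266,"dy":-0.0118,"dz":0,"twist":0},{"jaw":1,"dx":-0.0266,"dy":-0.0118,"dz":0,"twist":0},{"jaw":1,"dx":-0.0266,"dy":-0.0118,"dz":0,"twist":0},{"jaw":1,"dx":-0.0266,"dy":-0.0118,"dz":0,"twist":0},{"jaw":1,"dx":-0.0266,"dy":-0.0118,"dz":0,"twist":0},{"jaw":1,"dx":-0.0266,"dy":-0.0118,"dz":0,"twist":0},{"jaw":1,"dx":-0.0266,"dy":-0.0118,"dz":0,"twist":0}]}}

```text
t: 2.52
eef_pos: [0.4445, -0.2828, 0.2925]
ee_rot: [-3.141, -0.0, -1.573]
force: [0.8, -0.2, 0.2]
width: 0.0877
gripper_force: 0.0
```

Run:
```python
from h import *
s=arm.get_state();i=arm.camera_info('wrist');a=arm.grab_frame('wrist');cv2.imwrite('pics/w1.png',a)
print(s['eef_pos'],s['ee_rot'])
for c in ['red','yellow']:
  for b,ce in blobs(a,c,500,90000): print(c,b,ce.round(1),ray('wrist',ce,.064,i).round(4))
```

```text
[ 0.44449488 -0.28284071  0.29247739] [-3.14095383e+00 -1.69457868e-04 -1.57263256e+00]
red [239 276  47  18 775] [262.9 285. ] [ 0.4696 -0.185   0.064 ]
yellow [ 264  163   45   46 1596] [285.8 185.7] [ 0.4468 -0.2859  0.064 ]
yellow [ 379  356  181   17 2174] [487.5 365.5] [ 0.2322 -0.0895  0.064 ]
```

View pics/w1.png

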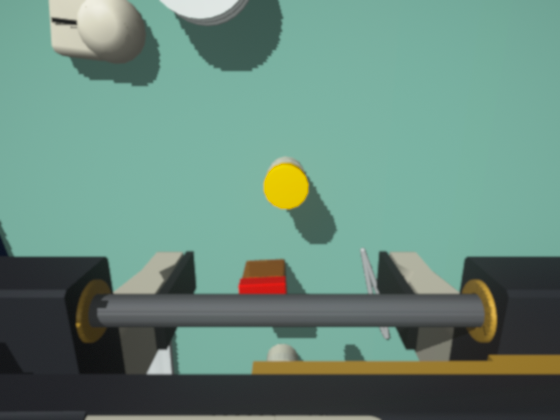

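The wrist view shows the yellow cap at (286,186), which puts it at (0.447, -0.286). That agrees with the top view within 3 mm, so I descend and grip.

Request:
{"method": "move_arm", "body": {"increments": [{"jaw":1,"dx":0.0015,"dy":-0.001,"dz":0.03,"twist":0},{"jaw":1,"dx":0,"dy":0,"dz":0.03,"twist":0},{"jaw":1,"dx":0,"dy":0,"dz":0.03,"twist":0},{"jaw":1,"dx":0,"dy":0,"dz":0.03,"twist":0},{"jaw":1,"dx":0,"dy":0,"dz":0.03,"twist":0},{"jaw":1,"dx":0,"dy":0,"dz":0.03,"twist":0},{"jaw":1,"dx":0,"dy":0,"dz":0.015,"twist":0},{"jaw":-1,"dx":0,"dy":0,"dz":0,"twist":0},{"jaw":-1,"dx":0,"dy":0,"dz":0,"twist":0},{"jaw":-1,"dx":0,"dy":0,"dz":0,"twist":0},{"jaw":-1,"dx":0,"dy":0,"dz":0,"twist":0},{"jaw":-1,"dx":0,"dy":0,"dz":0,"twist":0}]}}

```text
t: 3.57
eef_pos: [0.446, -0.2859, 0.0986]
ee_rot: [-3.139, -0.001, -1.571]
force: [-1.0, -0.6, 0.8]
width: 0.06
gripper_force: 0.0
```

Request:
{"method": "move_arm", "body": {"increments": [{"jaw":-1,"dx":0,"dy":0,"dz":0,"twist":0},{"jaw":-1,"dx":0,"dy":0,"dz":0,"twist":0},{"jaw":-1,"dx":0,"dy":0,"dz":0,"twist":0},{"jaw":-1,"dx":0,"dy":0,"dz":0,"twist":0},{"jaw":-1,"dx":0,"dy":0,"dz":0,"twist":0},{"jaw":-1,"dx":0,"dy":0,"dz":0,"twist":0},{"jaw":-1,"dx":0,"dy":0,"dz":0,"twist":0},{"jaw":-1,"dx":0,"dy":0,"dz":-0.01,"twist":0}]}}

```text
t: 4.23
eef_pos: [0.4442, -0.2854, 0.106]
ee_rot: [3.139, 0.001, -1.571]
force: [0.0, -0.5, 0.2]
width: 0.0414
gripper_force: 20.0
```

Request:
{"method": "move_arm", "body": {"increments": [{"jaw":-1,"dx":0,"dy":0,"dz":-0.03,"twist":0},{"jaw":-1,"dx":0,"dy":0,"dz":-0.03,"twist":0},{"jaw":-1,"dx":-0.0283,"dy":-0.0196,"dz":-0.03,"twist":0},{"jaw":-1,"dx":-0.0283,"dy":-0.0196,"dz":0,"twist":0},{"jaw":-1,"dx":-0.0283,"dy":-0.0196,"dz":0,"twist":0},{"jaw":-1,"dx":-0.0283,"dy":-0.0196,"dz":0,"twist":0},{"jaw":-1,"dx":-0.0283,"dy":-0.0196,"dz":0,"twist":0},{"jaw":-1,"dx":-0.0283,"dy":-0.0196,"dz":0,"twist":0},{"jaw":-1,"dx":-0.0283,"dy":-0.0196,"dz":0,"twist":0},{"jaw":-1,"dx":-0.0283,"dy":-0.0196,"dz":0,"twist":0},{"jaw":-1,"dx":-0.0283,"dy":-0.0196,"dz":0,"twist":0},{"jaw":-1,"dx":-0.0283,"dy":-0.0196,"dz":0,"twist":0}]}}

```text
t: 5.23
eef_pos: [0.6399, -0.0036, 0.195]
ee_rot: [3.141, 0.0, -1.571]
force: [0.8, -0.6, -0.7]
width: 0.0419
gripper_force: 20.0
```

Request:
{"method": "move_arm", "body": {"increments": [{"jaw":-1,"dx":0,"dy":0,"dz":0,"twist":0},{"jaw":-1,"dx":0,"dy":0,"dz":0,"twist":0}]}}

```text
t: 5.4
eef_pos: [0.6399, -0.0035, 0.1943]
ee_rot: [3.141, -0.0, -1.569]
force: [-0.6, -0.0, -1.0]
width: 0.0415
gripper_force: 20.0
```

Run:
```python
from h import *
s=arm.get_state();i=arm.camera_info('wrist');a=arm.grab_frame('wrist');t=arm.grab_frame('top');cv2.imwrite('pics/w2.png',a);cv2.imwrite('pics/t2.png',t)
print(s['eef_pos'],s['ee_rot'],s['width'])
for c in ['red','yellow','blue']:
  for b,ce in blobs(a,c,500,90000): print(c,b,ce.round(1),ray('wrist',ce,.007,i).round(4))
```

```text
[ 0.63994994 -0.00345295  0.19426823] [ 3.14085164e+00 -8.41566819e-05 -1.56851599e+00] 0.041509303200725156
red [ 246   60   81   84 5364] [285.7 101.5] [ 0.6421 -0.0801  0.007 ]
yellow [ 246  165   76   62 3370] [282.7 194.3] [ 0.6443 -0.0089  0.007 ]
yellow [ 236  244  101   50 3880] [285.9 272.3] [0.6416 0.0598 0.007 ]
yellow [ 245  326   85   24 1426] [286.3 336. ] [0.6411 0.1233 0.007 ]
yellow [ 144  356  397   17 4911] [363.1 365.6] [0.5695 0.1551 0.007 ]
blue [ 516  259   44   35 1124] [541.8 274.8] [0.4226 0.0615 0.007 ]
```

View pics/w2.png

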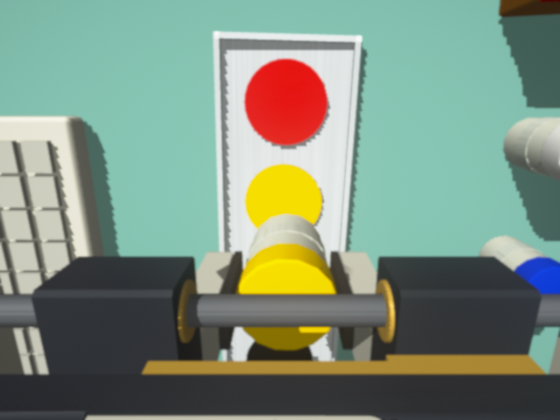

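The yellow pot hangs over the tray. The red disc reads (0.642, -0.080), which agrees with the top view within 3 mm. Next I lower the pot onto the yellow disc.

Request:
{"method": "move_arm", "body": {"increments": [{"jaw":-1,"dx":0,"dy":-0.0015,"dz":0.025,"twist":0},{"jaw":-1,"dx":0,"dy":0,"dz":0.025,"twist":0},{"jaw":-1,"dx":0,"dy":0,"dz":0.02,"twist":0},{"jaw":-1,"dx":0,"dy":0,"dz":0.01,"twist":0},{"jaw":-1,"dx":0,"dy":0,"dz":0.005,"twist":0},{"jaw":-1,"dx":0,"dy":0,"dz":0.002,"twist":0},{"jaw":-1,"dx":0,"dy":0,"dz":0,"twist":0},{"jaw":-1,"dx":0,"dy":0,"dz":0,"twist":0}]}}

```text
t: 6.17
eef_pos: [0.6416, -0.0052, 0.1088]
ee_rot: [-3.14, 0.0, -1.571]
force: [-0.4, -0.1, -0.3]
width: 0.0411
gripper_force: 20.0
```

Request:
{"method": "move_arm", "body": {"increments": [{"jaw":-1,"dx":-0.001,"dy":0,"dz":0.002,"twist":0},{"jaw":-1,"dx":0,"dy":0,"dz":0.001,"twist":0},{"jaw":-1,"dx":0,"dy":0,"dz":0,"twist":0}]}}

```text
t: 6.42
eef_pos: [0.641, -0.004, 0.1049]
ee_rot: [-3.141, 0.0, -1.571]
force: [-0.1, -0.7, -0.2]
width: 0.0413
gripper_force: 20.0
```

Request:
{"method": "move_arm", "body": {"increments": [{"jaw":-1,"dx":0,"dy":0,"dz":0.0015,"twist":0},{"jaw":-1,"dx":0,"dy":0,"dz":0,"twist":0},{"jaw":-1,"dx":0,"dy":0,"dz":0,"twist":0}]}}

```text
t: 6.67
eef_pos: [0.6411, -0.0041, 0.1047]
ee_rot: [-3.141, -0.0, -1.57]
force: [-4.3, 1.4, 9.2]
width: 0.0412
gripper_force: 20.0
```

Request:
{"method": "move_arm", "body": {"increments": [{"jaw":1,"dx":0,"dy":0,"dz":0,"twist":0},{"jaw":1,"dx":0,"dy":0,"dz":0,"twist":0},{"jaw":1,"dx":0,"dy":0,"dz":0,"twist":0},{"jaw":1,"dx":0,"dy":0,"dz":0,"twist":0},{"jaw":1,"dx":0,"dy":0,"dz":0,"twist":0},{"jaw":1,"dx":0,"dy":0,"dz":-0.02,"twist":0},{"jaw":1,"dx":0,"dy":0,"dz":-0.035,"twist":0},{"jaw":1,"dx":0,"dy":0,"dz":-0.039,"twist":0}]}}

```text
t: 7.33
eef_pos: [0.6397, -0.0044, 0.1958]
ee_rot: [3.137, -0.001, -1.571]
force: [0.3, 0.6, 0.6]
width: 0.0858
gripper_force: 0.0
```

Request:
{"method": "move_arm", "body": {"increments": [{"jaw":1,"dx":-0.01,"dy":0.0375,"dz":0,"twist":0},{"jaw":1,"dx":-0.01,"dy":0.0375,"dz":0,"twist":0},{"jaw":1,"dx":-0.01,"dy":0.0375,"dz":0,"twist":0},{"jaw":1,"dx":-0.01,"dy":0.0375,"dz":0,"twist":0},{"jaw":1,"dx":-0.01,"dy":0.0375,"dz":0,"twist":0},{"jaw":1,"dx":0,"dy":0,"dz":0,"twist":0},{"jaw":1,"dx":0,"dy":0,"dz":0,"twist":0}]}}

```text
t: 7.92
eef_pos: [0.452, 0.0462, 0.1977]
ee_rot: [-3.14, 0.001, -1.568]
force: [0.6, 0.1, 0.4]
width: 0.0873
gripper_force: 0.0
```

Run:
```python
from h import *
s=arm.get_state();i=arm.camera_info('wrist');a=arm.grab_frame('wrist');t=arm.grab_frame('top');cv2.imwrite('pics/t3.png',t)
sc=arm.grab_frame('scene');cv2.imwrite('pics/s3.png',np.vstack([np.hstack([cv2.resize(t,(400,300)),cv2.resize(sc,(400,300))]),np.hstack([cv2.resize(a,(400,300)),cv2.resize(sc[120:300,140:400],(400,300))])]))
print(s['eef_pos'],s['ee_rot'],s['width'])
for c in ['blue','yellow']:
  for b,ce in blobs(t,c): print('top',c,b,ce.round(1),ray('top',ce,.064).round(4),ray('top',ce,.071).round(4))
  for b,ce in blobs(a,c,500,90000): print('wr',c,b,ce.round(1),ray('wrist',ce,.064,i).round(4))
```

```text
[0.45199982 0.04618238 0.1977228 ] [-3.14037800e+00  7.96603874e-04 -1.56847797e+00] 0.087317288188972
top blue [239 178  19  13 107] [249.4 182.5] [0.6426 0.0611 0.064 ] [0.6406 0.0605 0.071 ]
wr blue [ 253  190   60   61 2918] [282.2 220.6] [0.4565 0.0451 0.064 ]
wr blue [  21  197   74   60 3534] [ 56.4 228.8] [0.6071 0.0514 0.064 ]
top yellow [266 175  23  26 333] [278.2 186. ] [ 0.633  -0.0062  0.064 ] [ 0.6311 -0.0063  0.071 ]
wr yellow [   7   98   76   79 1924] [ 54.7 134.1] [ 0.5969 -0.0107  0.064 ]
wr yellow [  0 116  27  62 905] [  8.4 143.7] [ 0.6269 -0.0048  0.064 ]
wr yellow [ 411  356  149   16 1801] [498.2 364.7] [0.2945 0.1585 0.064 ]
wr yellow [262 362  80   9 550] [298.1 366.2] [0.4446 0.1606 0.064 ]
```

View pics/s3.png

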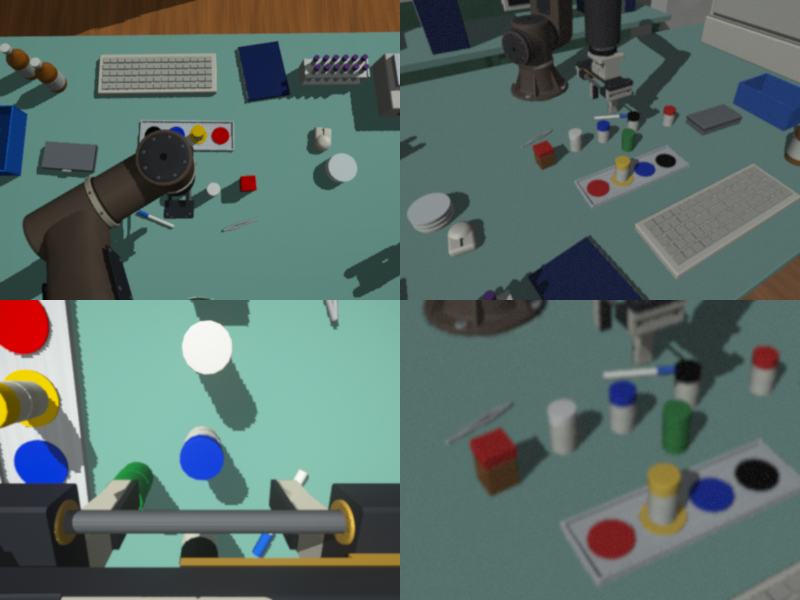

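Composite: the yellow pot stands on the yellow disc, at (660,495) in the lower-right panel. The blue cap is centred in the wrist view, with the green pot close to the left finger. I close the jaws part-way before descending.

Request:
{"method": "move_arm", "body": {"increments": [{"jaw":0.45,"dx":0,"dy":-0.001,"dz":0,"twist":0},{"jaw":0.45,"dx":0,"dy":0,"dz":0,"twist":0},{"jaw":0.45,"dx":0,"dy":0,"dz":0.02,"twist":0},{"jaw":0.45,"dx":0,"dy":0,"dz":0.03,"twist":0},{"jaw":0.45,"dx":0,"dy":0,"dz":0.03,"twist":0},{"jaw":0.45,"dx":0,"dy":0,"dz":0.022,"twist":0},{"jaw":-1,"dx":0,"dy":0,"dz":0,"twist":0},{"jaw":-1,"dx":0,"dy":0,"dz":0,"twist":0},{"jaw":-1,"dx":0,"dy":0,"dz":0,"twist":0},{"jaw":-1,"dx":0,"dy":0,"dz":0,"twist":0},{"jaw":-1,"dx":0,"dy":0,"dz":0,"twist":0},{"jaw":-1,"dx":0,"dy":0,"dz":0,"twist":0}]}}

```text
t: 9.07
eef_pos: [0.4552, 0.0462, 0.0963]
ee_rot: [-3.139, 0.001, -1.571]
force: [-0.2, -0.1, 4.4]
width: 0.0413
gripper_force: 20.0
```

Request:
{"method": "move_arm", "body": {"increments": [{"jaw":-1,"dx":0,"dy":0,"dz":0,"twist":0},{"jaw":-1,"dx":0,"dy":0,"dz":0,"twist":0},{"jaw":-1,"dx":0,"dy":0,"dz":0,"twist":0}]}}

```text
t: 9.32
eef_pos: [0.4553, 0.0463, 0.0962]
ee_rot: [-3.139, 0.001, -1.57]
force: [-0.2, -1.3, 7.5]
width: 0.0419
gripper_force: 20.0
```

Request:
{"method": "move_arm", "body": {"increments": [{"jaw":-1,"dx":0,"dy":0,"dz":-0.025,"twist":0},{"jaw":-1,"dx":0,"dy":0,"dz":-0.025,"twist":0},{"jaw":-1,"dx":0,"dy":0,"dz":-0.025,"twist":0},{"jaw":-1,"dx":0,"dy":0,"dz":-0.025,"twist":0},{"jaw":-1,"dx":-0.0046,"dy":-0.0313,"dz":0,"twist":0},{"jaw":-1,"dx":-0.0046,"dy":-0.0313,"dz":0,"twist":0},{"jaw":-1,"dx":-0.0046,"dy":-0.0313,"dz":0,"twist":0},{"jaw":-1,"dx":-0.0046,"dy":-0.0313,"dz":0,"twist":0},{"jaw":-1,"dx":-0.0046,"dy":-0.0313,"dz":0,"twist":0},{"jaw":-1,"dx":-0.0046,"dy":-0.0313,"dz":0,"twist":0},{"jaw":-1,"dx":0,"dy":0,"dz":0,"twist":0},{"jaw":-1,"dx":0,"dy":0,"dz":0,"twist":0}]}}

```text
t: 10.32
eef_pos: [0.643, 0.0735, 0.194]
ee_rot: [3.14, -0.0, -1.571]
force: [-1.2, -0.4, -1.8]
width: 0.0415
gripper_force: 20.0
```

Request:
{"method": "move_arm", "body": {"increments": [{"jaw":-1,"dx":0,"dy":0,"dz":0.025,"twist":0},{"jaw":-1,"dx":0,"dy":0,"dz":0.025,"twist":0},{"jaw":-1,"dx":0,"dy":0,"dz":0.02,"twist":0},{"jaw":-1,"dx":0,"dy":0,"dz":0.01,"twist":0},{"jaw":-1,"dx":0,"dy":0,"dz":0.006,"twist":0},{"jaw":-1,"dx":0,"dy":0,"dz":0.002,"twist":0},{"jaw":-1,"dx":0,"dy":0,"dz":0,"twist":0},{"jaw":-1,"dx":0,"dy":0,"dz":0,"twist":0}]}}

```text
t: 10.98
eef_pos: [0.6428, 0.0737, 0.1083]
ee_rot: [-3.14, 0.001, -1.57]
force: [0.2, 0.2, -0.6]
width: 0.0416
gripper_force: 20.0
```

Request:
{"method": "move_arm", "body": {"increments": [{"jaw":-1,"dx":0,"dy":0,"dz":0.002,"twist":0},{"jaw":-1,"dx":0,"dy":0,"dz":0.001,"twist":0},{"jaw":-1,"dx":0,"dy":0,"dz":0,"twist":0},{"jaw":-1,"dx":0,"dy":0,"dz":0,"twist":0}]}}

```text
t: 11.32
eef_pos: [0.6423, 0.0734, 0.1043]
ee_rot: [-3.141, 0.0, -1.571]
force: [0.4, -0.2, -1.3]
width: 0.0417
gripper_force: 20.0
```

Request:
{"method": "move_arm", "body": {"increments": [{"jaw":-1,"dx":0,"dy":0,"dz":0.0015,"twist":0},{"jaw":-1,"dx":0,"dy":0,"dz":0,"twist":0},{"jaw":-1,"dx":0,"dy":0,"dz":0,"twist":0}]}}

```text
t: 11.57
eef_pos: [0.6425, 0.0735, 0.1034]
ee_rot: [-3.141, 0.0, -1.57]
force: [-1.5, -0.2, 5.4]
width: 0.0413
gripper_force: 20.0
```

Request:
{"method": "move_arm", "body": {"increments": [{"jaw":1,"dx":0,"dy":0,"dz":0,"twist":0},{"jaw":1,"dx":0,"dy":0,"dz":0,"twist":0},{"jaw":1,"dx":0,"dy":0,"dz":0,"twist":0},{"jaw":1,"dx":0,"dy":0,"dz":0,"twist":0},{"jaw":1,"dx":0,"dy":0,"dz":0,"twist":0},{"jaw":1,"dx":0,"dy":0,"dz":-0.02,"twist":0},{"jaw":1,"dx":0,"dy":0,"dz":-0.035,"twist":0},{"jaw":1,"dx":0,"dy":0,"dz":-0.039,"twist":0}]}}

```text
t: 12.23
eef_pos: [0.641, 0.073, 0.1954]
ee_rot: [3.137, -0.002, -1.571]
force: [1.8, 0.7, 0.5]
width: 0.0856
gripper_force: 0.0
```

Request:
{"method": "move_arm", "body": {"increments": [{"jaw":1,"dx":-0.0143,"dy":0.0312,"dz":0,"twist":0},{"jaw":1,"dx":-0.0143,"dy":0.0312,"dz":0,"twist":0},{"jaw":1,"dx":-0.0143,"dy":0.0312,"dz":0,"twist":0},{"jaw":1,"dx":-0.0143,"dy":0.0312,"dz":0,"twist":0},{"jaw":1,"dx":-0.0143,"dy":0.0312,"dz":0,"twist":0},{"jaw":1,"dx":-0.0143,"dy":0.0312,"dz":0,"twist":0},{"jaw":0.5,"dx":0,"dy":0,"dz":0,"twist":0},{"jaw":0.5,"dx":0,"dy":0,"dz":0,"twist":0},{"jaw":0.5,"dx":0,"dy":0,"dz":0,"twist":0}]}}

```text
t: 12.98
eef_pos: [0.4553, 0.1597, 0.197]
ee_rot: [-3.141, 0.001, -1.57]
force: [-0.4, -0.4, 0.0]
width: 0.0727
gripper_force: 0.0
```

Run:
```python
from h import *
s=arm.get_state();i=arm.camera_info('wrist');a=arm.grab_frame('wrist')
sc=arm.grab_frame('scene');cv2.imwrite('pics/s4.png',np.hstack([cv2.resize(a,(400,300)),cv2.resize(sc[120:300,140:400],(400,300))]))
print(s['eef_pos'],s['width'])
for b,ce in blobs(a,'black',500,90000): print(b,ce.round(1),ray('wrist',ce,.064,i).round(4))
print([(np.round(d['position'],4),d['score']) for d in arm.pinpoint('wrist','pot_black_mid')])
```

```text
[0.45528156 0.15966503 0.19698979] 0.07274639063793836
[  13  154   76   71 4143] [ 50.5 188.3] [0.6086 0.1368 0.064 ]
[ 100  282   49   92 1716] [123.5 343.9] [0.5767 0.2542 0.064 ]
[]
```

View pics/s4.png

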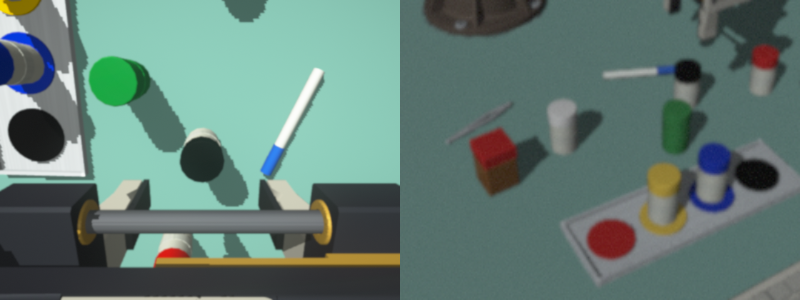

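The blue pot stands on its disc. The black cap is at about (202,156) in the wrist panel, the same place the blue one was before its good grasp, so I grip it now.

Request:
{"method": "move_arm", "body": {"increments": [{"jaw":0.45,"dx":0,"dy":0,"dz":0.02,"twist":0},{"jaw":0.45,"dx":0,"dy":0,"dz":0.03,"twist":0},{"jaw":0.45,"dx":0,"dy":0,"dz":0.03,"twist":0},{"jaw":0.45,"dx":0,"dy":0,"dz":0.021,"twist":0},{"jaw":-1,"dx":0,"dy":0,"dz":0,"twist":0},{"jaw":-1,"dx":0,"dy":0,"dz":0,"twist":0},{"jaw":-1,"dx":0,"dy":0,"dz":0,"twist":0},{"jaw":-1,"dx":0,"dy":0,"dz":0,"twist":0},{"jaw":-1,"dx":0,"dy":0,"dz":0,"twist":0},{"jaw":-1,"dx":0,"dy":0,"dz":0,"twist":0},{"jaw":-1,"dx":0,"dy":0,"dz":0,"twist":0},{"jaw":-1,"dx":0,"dy":0,"dz":0,"twist":0}]}}

```text
t: 14.13
eef_pos: [0.4559, 0.1599, 0.0968]
ee_rot: [-3.139, 0.002, -1.57]
force: [1.1, -0.5, 7.5]
width: 0.0416
gripper_force: 20.0
```

Request:
{"method": "move_arm", "body": {"increments": [{"jaw":-1,"dx":0,"dy":0,"dz":-0.025,"twist":0},{"jaw":-1,"dx":0,"dy":0,"dz":-0.025,"twist":0},{"jaw":-1,"dx":0,"dy":0,"dz":-0.025,"twist":0},{"jaw":-1,"dx":0,"dy":0,"dz":-0.025,"twist":0},{"jaw":-1,"dx":0.0015,"dy":-0.0314,"dz":0,"twist":0},{"jaw":-1,"dx":0.0015,"dy":-0.0314,"dz":0,"twist":0},{"jaw":-1,"dx":0.0015,"dy":-0.0314,"dz":0,"twist":0},{"jaw":-1,"dx":0.0015,"dy":-0.0314,"dz":0,"twist":0},{"jaw":-1,"dx":0.0015,"dy":-0.0314,"dz":0,"twist":0},{"jaw":-1,"dx":0.0015,"dy":-0.0314,"dz":0,"twist":0},{"jaw":-1,"dx":0,"dy":0,"dz":0,"twist":0},{"jaw":-1,"dx":0,"dy":0,"dz":0,"twist":0}]}}

```text
t: 15.13
eef_pos: [0.644, 0.1497, 0.1942]
ee_rot: [3.14, -0.001, -1.572]
force: [-1.4, -0.0, -0.6]
width: 0.0416
gripper_force: 20.0
```

Request:
{"method": "move_arm", "body": {"increments": [{"jaw":-1,"dx":0,"dy":0,"dz":0.025,"twist":0},{"jaw":-1,"dx":0,"dy":0,"dz":0.025,"twist":0},{"jaw":-1,"dx":0,"dy":0,"dz":0.02,"twist":0},{"jaw":-1,"dx":0,"dy":0,"dz":0.01,"twist":0},{"jaw":-1,"dx":0,"dy":0,"dz":0.006,"twist":0},{"jaw":-1,"dx":0,"dy":0,"dz":0.003,"twist":0},{"jaw":-1,"dx":0,"dy":0,"dz":0.0015,"twist":0},{"jaw":-1,"dx":0,"dy":0,"dz":0,"twist":0},{"jaw":-1,"dx":0,"dy":0,"dz":0,"twist":0}]}}

```text
t: 15.88
eef_pos: [0.6439, 0.1505, 0.1062]
ee_rot: [-3.14, 0.001, -1.571]
force: [-0.2, -0.5, -0.2]
width: 0.0413
gripper_force: 20.0
```

Request:
{"method": "move_arm", "body": {"increments": [{"jaw":-1,"dx":0,"dy":0,"dz":0.0015,"twist":0},{"jaw":-1,"dx":0,"dy":0,"dz":0.001,"twist":0},{"jaw":-1,"dx":0,"dy":0,"dz":0,"twist":0},{"jaw":-1,"dx":0,"dy":0,"dz":0,"twist":0}]}}

```text
t: 16.22
eef_pos: [0.644, 0.1504, 0.1039]
ee_rot: [-3.14, 0.0, -1.57]
force: [-1.1, 0.4, 5.7]
width: 0.0415
gripper_force: 20.0
```

Request:
{"method": "move_arm", "body": {"increments": [{"jaw":1,"dx":0,"dy":0,"dz":0,"twist":0},{"jaw":1,"dx":0,"dy":0,"dz":0,"twist":0},{"jaw":1,"dx":0,"dy":0,"dz":0,"twist":0},{"jaw":1,"dx":0,"dy":0,"dz":0,"twist":0},{"jaw":1,"dx":0,"dy":0,"dz":0,"twist":0},{"jaw":1,"dx":0,"dy":0,"dz":-0.02,"twist":0},{"jaw":1,"dx":0,"dy":0,"dz":-0.035,"twist":0},{"jaw":1,"dx":0,"dy":0,"dz":-0.039,"twist":0}]}}

```text
t: 16.88
eef_pos: [0.6423, 0.1497, 0.1953]
ee_rot: [3.137, -0.002, -1.571]
force: [1.6, 0.1, -0.3]
width: 0.0859
gripper_force: 0.0
```

Request:
{"method": "move_arm", "body": {"increments": [{"jaw":1,"dx":-0.0228,"dy":0.0258,"dz":0,"twist":0},{"jaw":1,"dx":-0.0228,"dy":0.0258,"dz":0,"twist":0},{"jaw":1,"dx":-0.0228,"dy":0.0258,"dz":0,"twist":0},{"jaw":1,"dx":-0.0228,"dy":0.0258,"dz":0,"twist":0},{"jaw":1,"dx":-0.0228,"dy":0.0258,"dz":0,"twist":0},{"jaw":1,"dx":-0.0228,"dy":0.0258,"dz":0,"twist":0},{"jaw":0.6,"dx":0,"dy":0,"dz":0,"twist":0},{"jaw":0.6,"dx":0,"dy":0,"dz":0,"twist":0},{"jaw":0.6,"dx":0,"dy":0,"dz":0,"twist":0}]}}

```text
t: 17.63
eef_pos: [0.4886, 0.2872, 0.1967]
ee_rot: [-3.141, 0.0, -1.57]
force: [0.4, -0.1, -0.5]
width: 0.0735
gripper_force: 0.0
```

Run:
```python
from h import *
s=arm.get_state();i=arm.camera_info('wrist');a=arm.grab_frame('wrist')
sc=arm.grab_frame('scene');cv2.imwrite('pics/s5.png',np.hstack([cv2.resize(a,(400,300)),cv2.resize(sc[120:300,140:400],(400,300))]))
print(s['eef_pos'],s['width'])
for b,ce in blobs(a,'red',500,90000): print(b,ce.round(1),ray('wrist',ce,.064,i).round(4))
```

```text
[0.48863406 0.28723463 0.19665667] 0.07346753887817609
[ 253  192   61   63 2955] [283.2 223.3] [0.4924 0.2876 0.064 ]
```

View pics/s5.png

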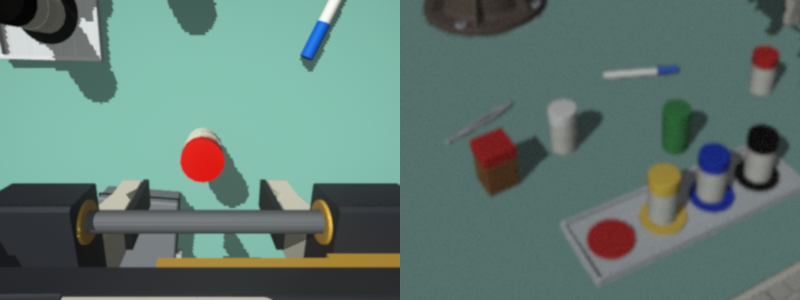

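Black stands on its disc. The round red cap is at (203,160) in the wrist panel, within about 3 mm, and the grey box is clear of the fingers, so I grip.

Request:
{"method": "move_arm", "body": {"increments": [{"jaw":0.5,"dx":0,"dy":-0.001,"dz":0.02,"twist":0},{"jaw":0.45,"dx":0,"dy":0,"dz":0.03,"twist":0},{"jaw":0.45,"dx":0,"dy":0,"dz":0.03,"twist":0},{"jaw":0.45,"dx":0,"dy":0,"dz":0.021,"twist":0},{"jaw":-1,"dx":0,"dy":0,"dz":0,"twist":0},{"jaw":-1,"dx":0,"dy":0,"dz":0,"twist":0},{"jaw":-1,"dx":0,"dy":0,"dz":0,"twist":0},{"jaw":-1,"dx":0,"dy":0,"dz":0,"twist":0},{"jaw":-1,"dx":0,"dy":0,"dz":0,"twist":0},{"jaw":-1,"dx":0,"dy":0,"dz":0,"twist":0},{"jaw":-1,"dx":0,"dy":0,"dz":0,"twist":0},{"jaw":-1,"dx":0,"dy":0,"dz":0,"twist":0}]}}

```text
t: 18.73
eef_pos: [0.4905, 0.2876, 0.0971]
ee_rot: [-3.139, 0.002, -1.57]
force: [0.7, -1.2, 7.1]
width: 0.0412
gripper_force: 20.0
```

Request:
{"method": "move_arm", "body": {"increments": [{"jaw":-1,"dx":0,"dy":0,"dz":-0.03,"twist":0},{"jaw":-1,"dx":0,"dy":0,"dz":-0.03,"twist":0},{"jaw":-1,"dx":0,"dy":0,"dz":-0.03,"twist":0},{"jaw":-1,"dx":0,"dy":0,"dz":-0.03,"twist":0},{"jaw":-1,"dx":0.0305,"dy":-0.0125,"dz":0,"twist":0},{"jaw":-1,"dx":0.0305,"dy":-0.0125,"dz":0,"twist":0},{"jaw":-1,"dx":0.0305,"dy":-0.0125,"dz":0,"twist":0},{"jaw":-1,"dx":0.0305,"dy":-0.0125,"dz":0,"twist":0},{"jaw":-1,"dx":0.0305,"dy":-0.0125,"dz":0,"twist":0},{"jaw":-1,"dx":0.0305,"dy":-0.0125,"dz":0,"twist":0},{"jaw":-1,"dx":0.0305,"dy":-0.0125,"dz":0,"twist":0},{"jaw":-1,"dx":0.0305,"dy":-0.0125,"dz":0,"twist":0}]}}

```text
t: 19.73
eef_pos: [0.5897, 0.0416, 0.216]
ee_rot: [-3.141, 0.0, -1.571]
force: [1.4, 1.0, -0.5]
width: 0.0415
gripper_force: 20.0
```

Request:
{"method": "move_arm", "body": {"increments": [{"jaw":-1,"dx":0.0305,"dy":-0.0125,"dz":0,"twist":0},{"jaw":-1,"dx":0.0305,"dy":-0.0125,"dz":0,"twist":0},{"jaw":-1,"dx":0.0305,"dy":-0.0125,"dz":0,"twist":0},{"jaw":-1,"dx":0.0315,"dy":-0.0125,"dz":0,"twist":0},{"jaw":-1,"dx":0,"dy":0,"dz":0.02,"twist":0},{"jaw":-1,"dx":0,"dy":0,"dz":0,"twist":0},{"jaw":-1,"dx":0,"dy":0,"dz":0,"twist":0}]}}

```text
t: 20.32
eef_pos: [0.6386, -0.0803, 0.1946]
ee_rot: [3.139, -0.0, -1.572]
force: [-0.6, 0.4, 0.1]
width: 0.0414
gripper_force: 20.0
```

Request:
{"method": "move_arm", "body": {"increments": [{"jaw":-1,"dx":0,"dy":-0.001,"dz":0.025,"twist":0},{"jaw":-1,"dx":0,"dy":0,"dz":0.025,"twist":0},{"jaw":-1,"dx":0,"dy":0,"dz":0.02,"twist":0},{"jaw":-1,"dx":0,"dy":0,"dz":0.01,"twist":0},{"jaw":-1,"dx":0,"dy":0,"dz":0.006,"twist":0},{"jaw":-1,"dx":0,"dy":0,"dz":0.003,"twist":0},{"jaw":-1,"dx":0,"dy":0,"dz":0.0015,"twist":0},{"jaw":-1,"dx":0,"dy":0,"dz":0,"twist":0},{"jaw":-1,"dx":0,"dy":0,"dz":0,"twist":0}]}}

```text
t: 21.07
eef_pos: [0.6412, -0.0798, 0.1062]
ee_rot: [-3.14, 0.0, -1.57]
force: [-0.3, -0.2, -1.2]
width: 0.0415
gripper_force: 20.0
```

Request:
{"method": "move_arm", "body": {"increments": [{"jaw":-1,"dx":0,"dy":0,"dz":0.001,"twist":0},{"jaw":-1,"dx":0,"dy":0,"dz":0.001,"twist":0},{"jaw":-1,"dx":0,"dy":0,"dz":0,"twist":0},{"jaw":-1,"dx":0,"dy":0,"dz":0,"twist":0}]}}

```text
t: 21.4
eef_pos: [0.6411, -0.08, 0.1042]
ee_rot: [-3.14, -0.0, -1.571]
force: [-1.4, -0.8, 4.9]
width: 0.0416
gripper_force: 20.0
```

Request:
{"method": "move_arm", "body": {"increments": [{"jaw":1,"dx":0,"dy":0,"dz":0,"twist":0},{"jaw":1,"dx":0,"dy":0,"dz":0,"twist":0},{"jaw":1,"dx":0,"dy":0,"dz":0,"twist":0},{"jaw":1,"dx":0,"dy":0,"dz":0,"twist":0},{"jaw":1,"dx":0,"dy":0,"dz":0,"twist":0},{"jaw":1,"dx":0,"dy":0,"dz":-0.02,"twist":0},{"jaw":1,"dx":0,"dy":0,"dz":-0.035,"twist":0},{"jaw":1,"dx":0,"dy":0,"dz":-0.039,"twist":0},{"jaw":1,"dx":0,"dy":0,"dz":-0.039,"twist":0},{"jaw":1,"dx":0,"dy":0,"dz":-0.02,"twist":0}]}}

```text
t: 22.23
eef_pos: [0.642, -0.0801, 0.2614]
ee_rot: [-3.136, -0.0, -1.57]
force: [0.9, 0.3, 1.0]
width: 0.0876
gripper_force: 0.0
```

Request:
{"method": "move_arm", "body": {"increments": [{"jaw":1,"dx":0.035,"dy":0.01,"dz":0,"twist":0},{"jaw":1,"dx":0.035,"dy":0.01,"dz":0,"twist":0},{"jaw":1,"dx":0.035,"dy":0.01,"dz":0,"twist":0},{"jaw":1,"dx":0.035,"dy":0.01,"dz":0,"twist":0},{"jaw":1,"dx":0.035,"dy":0.01,"dz":0,"twist":0},{"jaw":1,"dx":0.035,"dy":0.01,"dz":0,"twist":0},{"jaw":1,"dx":0.035,"dy":0.01,"dz":0,"twist":0},{"jaw":1,"dx":0.035,"dy":0.01,"dz":0,"twist":0},{"jaw":1,"dx":0.035,"dy":0.01,"dz":0,"twist":0},{"jaw":1,"dx":0,"dy":0,"dz":0,"twist":0},{"jaw":1,"dx":0,"dy":0,"dz":0,"twist":0}]}}

```text
t: 23.15
eef_pos: [0.5495, -0.3969, 0.2554]
ee_rot: [3.141, 0.0, -1.574]
force: [-0.1, 0.2, -0.6]
width: 0.0876
gripper_force: 0.0
```

Run:
```python
from h import *
t=arm.grab_frame('top');sc=arm.grab_frame('scene')
cv2.imwrite('pics/s6.png',np.hstack([cv2.resize(t[150:300,130:360],(400,300)),cv2.resize(sc[120:300,140:400],(400,300))]))
print(arm.get_state()['eef_pos'])
for c in ['red','yellow','blue','black']:
  print(c,[(np.round(d['position'],4).tolist(),round(d['score'],2)) for d in arm.pinpoint('top',f'pot_{c}_mid')][:2])
for n in ['pot_white_mid','square_bottle_mid']: print(n,[np.round(d['position'],3) for d in arm.pinpoint('top',n)][:2])
```

```text
[ 0.55047335 -0.39484594  0.25569287]
red [([0.6458, -0.0796, 0.0446], 0.63)]
yellow [([0.6414, -0.0068, 0.0409], 0.76), ([0.6402, -0.0793, 0.0061], 0.67)]
blue [([0.5342, 0.0882, 0.0302], 0.76), ([0.6448, 0.0774, 0.0391], 0.66)]
black [([0.6427, 0.1521, 0.0397], 0.89), ([0.6416, 0.0732, 0.0433], 0.74)]
pot_white_mid []
square_bottle_mid [array([ 0.472, -0.167,  0.031])]
```

View pics/s6.png

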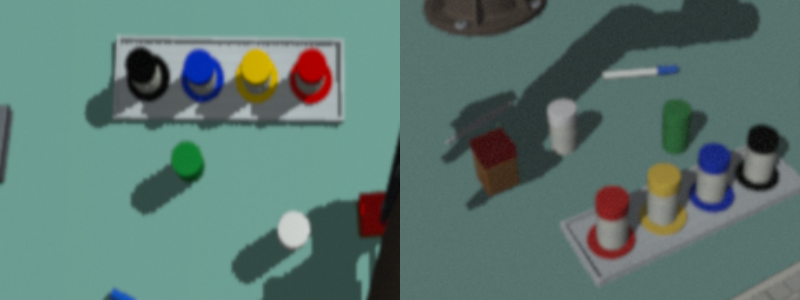

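All four pots stand upright and centred on their discs, within about 5 mm. The look-alikes are unmoved and the arm is clear.

```bash
python3 -c "
from station import arm
print(arm.job_done())"
```

```text
the job is handed in; nothing more can be done
None
```

I put the red, yellow, blue and black pots upright on the discs of their own colours, left the white pot, square bottle and green look-alike untouched, and handed the job in; it returned no verdict.

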